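# Load the defrosting kit carrier and hold it up

## Task

Pack the defrosting kit for the freezer: gently lay the red-handled frost brush flat in the carrier's red compartment and the violet-handled scraper flat in its violet compartment, lengthwise, and let go of them. Then take the carrier by its black bar, lift it straight up until it is about 12 cm clear of the bench, and finish while still holding it there, steady and level. Leave the other things on the bench where they are.

Things in the scene. Friction and masses are not known exactly. Their poses are not given: they have to be found in the camera images.
- carrier: Loose grey open carrier, 240 (x) by 180 (y) by 58 mm high, 0.45 kg. Origin: centre of underside, z up. Floor 5 mm; outer walls and a divider (along x at y=0) 4 mm thick, 20 mm high. Two bays 232 by 84 mm: lined red at +y, violet at -y. Over the divider a black bar along x, 152 long, 16 wide, 16 tall (42 to 58 mm up), on 16 mm wide posts at x=+-68 mm; 22 mm gap between divider and bar.
- bar (a point): Centre of the carrier's black grip bar, 50 mm above the carrier's underside; axes as the carrier's (the bar runs along x). Take it here, closing across y.
- red_bay (a point): Centre of the red compartment's floor: 44 mm to the carrier's +y side, 5 mm above its underside; axes as the carrier's.
- violet_bay (a point): Centre of the violet compartment's floor: 44 mm to the carrier's -y side, 5 mm above its underside; axes as the carrier's.
- brush: Loose flat frost brush, 175 mm long, about 80 g: red handle 22 mm wide and 18 mm tall from x=-85 to 25 mm, steel ferrule 32 mm wide and 18 mm tall from 25 to 50 mm, white bristle block (rigid) 34 mm wide, 14 mm tall from 50 to 90 mm. Origin: underside, in line with the grip point; x runs along it to the head, z up. It starts lying flat on the bench.
- brush_mid (a point): Grip point of the brush, near its centre of mass: 9 mm above the brush's origin, in the handle; axes as the brush's.
- scraper: Loose flat scraper, 180 mm long, about 80 g: violet handle 22 mm wide and 18 mm tall from x=-90 to 15 mm, steel shank 14 mm wide and 8 mm tall from 15 to 40 mm, steel blade 45 mm wide and 4 mm thick from 40 to 90 mm. Origin: underside, in line with the grip point; x runs along it to the head, z up. It starts lying flat on the bench.
- scraper_mid (a point): Grip point of the scraper, near its centre of mass: 9 mm above the scraper's origin, in the handle; axes as the scraper's.
- jar: Bystander: loose amber jar with a blue cap, 56 mm in diameter, 95 mm tall; origin at the centre of its underside.
- vial_stand: Bystander: loose white block with red, violet and white vial caps, 60 by 105 mm, 49 mm tall; origin at the centre of its underside.
- dish: Bystander: loose culture dish, 86 mm in diameter, 15 mm tall; origin at the centre of its underside.
- timer: Bystander: loose white timer with a grey display, 55 by 65 mm, 25 mm tall; origin at the centre of its underside.
- tweezers: Bystander: loose steel tweezers lying flat, 155 by 24 mm, 9 mm tall; origin at the centre of their underside.
- beaker: Bystander: loose glass beaker, 76 mm in diameter, 85 mm tall; origin at the centre of its underside.
There are look-alikes about, which are no part of the job. What is shaped like the brush but green is not meant. Leave any yellow look-alike of the scraper alone.

How it is judged (in metres and radians):
On the way, in this order (a step that is already met when the one before it is completed fails the run):
1. the brush lies flat in the red compartment and the scraper flat in the violet one, both let go, with the carrier standing on the bench (y of brush_mid in the frame of carrier between 0.014 and 0.074 m and x of brush_mid in the frame of carrier between -0.036 and 0.036 m and z of brush_mid in the frame of carrier between 0.005 and 0.02 m and angle between the x axis of each of brush, scraper and the x axis of carrier, either way round below 0.35 rad and angle between the z axis of each of brush, scraper and the z axis of carrier, either way round below 0.09 rad and contact force between each of brush, scraper and the fingers below 0.05 N and contact force between each of brush, scraper and carrier above 0.15 N and y of scraper_mid in the frame of carrier between -0.074 and -0.014 m and x of scraper_mid in the frame of carrier between -0.036 and 0.036 m and z of scraper_mid in the frame of carrier between 0.005 and 0.02 m and height (world z) of carrier below 0.01 m), for 0.2 s.
2. the loaded carrier is held in the air, level and steady (height (world z) of carrier between 0.07 and 0.25 m and angle between carrier's own z axis and vertical below 0.14 rad and contact force between carrier and the fingers above 2 N and linear speed of carrier below 0.03 m/s and angular speed of carrier below 0.15 rad/s), for 0.2 s.
At the end, for the whole second after the job is handed in: Fingers hold the carrier (over 2 N), underside 70-250 mm up, tilt under 8 deg, still (30 mm/s, 0.15 rad/s), touching no bystander; brush in the red bay, scraper in the violet: let go, flat on the floor (5 deg, 6 mm), lengthwise (20 deg), within 36 mm of mid-length (all of step 2 and y of brush_mid in the frame of carrier between 0.014 and 0.074 m and x of brush_mid in the frame of carrier between -0.036 and 0.036 m and z of brush_mid in the frame of carrier between 0.005 and 0.02 m and angle between the x axis of each of brush, scraper and the x axis of carrier, either way round below 0.35 rad and angle between the z axis of each of brush, scraper and the z axis of carrier, either way round below 0.09 rad and contact force between each of brush, scraper and the fingers below 0.05 N and contact force between each of brush, scraper and carrier above 0.15 N and y of scraper_mid in the frame of carrier between -0.074 and -0.014 m and x of scraper_mid in the frame of carrier between -0.036 and 0.036 m and z of scraper_mid in the frame of carrier between 0.005 and 0.02 m and contact force between carrier and jar below 0.05 N and contact force between carrier and vial_stand below 0.05 N and contact force between carrier and dish below 0.05 N and contact force between carrier and timer below 0.05 N and contact force between carrier and tweezers below 0.05 N and contact force between carrier and beaker below 0.05 N); the arm keeps its last pose, push and grip.
It fails at once if the carrier is tipped by more than 20 degrees (angle between carrier's own z axis and vertical above 0.35 rad).
It fails at once if the brush is dropped or thrown instead of laid down (contact force between brush and the fingers below 0.02 N and contact force between brush and carrier below 0.02 N and linear speed of brush above 0.7 m/s).
It fails at once if the scraper is dropped or thrown instead of laid down (contact force between scraper and the fingers below 0.02 N and contact force between scraper and carrier below 0.02 N and linear speed of scraper above 0.7 m/s).
It fails at once if a bystander is disturbed (shifted more than 25 mm or tipped) (distance of any of jar, vial_stand, dish, timer, tweezers, beaker from where it was at the start of the episode above 0.025 m or angle between any of jar, vial_stand, dish, timer, tweezers, beaker's own z axis and vertical above 0.3 rad).
It also fails if it takes over 69 s, if anything falls off the work surface, if the arm or the gripper's body presses on something with over 40 N, if the wrist force passes 120 N, or if a joint passes its speed limit or range.

## Robot

A 7-joint arm with a two-finger parallel gripper is mounted at the origin on the work surface. World frame = base frame: x ahead of the robot, y to its left, z up, the work surface at z = 0. Lengths are in m, angles in degrees, forces in N, time in s.
With the tool pointing down it reaches from about 0.425 to 0.875 m from the base axis. Payload 4.7 kg.
Tool frame: the origin (TCP) lies at the very end of the fingers, on their centre line; the grasp point (between the pads) lies 19 mm behind it (robot.grip_point_offset is the z of the grasp point in the tool frame, in m); z points along the fingers, y is the line along which they close (so a half turn about z gives the same grasp; the last joint's range is limited). The gripper opens to 87 mm and grips with 3 to 60 N. Pads are 19 mm wide; open, the fingers measure 117 mm over their backs; the gripper's body (75 mm by 190 mm) begins 51 mm behind the grasp point.
Start: joints at [-63.764, 18.392, -4.016, 83.108, 1.295, 78.541, -3.26], TCP at [0.279, 0.587, 0.19] pointing down, gripper open.
Joint ranges: [-163.93, 163.93], [-17.29, 119.83], [-79.2, 71.16], [3.27, 140.29], [-89.18, 269.18], [5.43, 117.66], [-154.24, 154.24]. Speed limits (degrees/s): [147.25, 147.25, 180, 180, 180, 180, 180].

## Interface

Orientations are given as [roll, pitch, yaw] about the fixed x, y, z axes, in that order (R = Rz(yaw) Ry(pitch) Rx(roll)).
In Python, from workcell import get_obs, camera, robot gives the robot as it stands.
- The arm moves only by the shell command python3 -m handwheel 'ROWS' [FORCE]. ROWS is JSON, a list of rows, each a list of 7 numbers: the turn, a rotation vector about the tool's x, y, z in rad, then the shift along the tool's x, y, z in mm, then the gripper command: -1 is shut, 1 is fully open, values between are in proportion. A call has 1 to 10 rows; each row shifts and turns the commanded pose from where the row before left it, along the tool's axes as they then stand; what a row does not reach is not made up. A row lasts 1/8 s, in which the tool goes at most 62.5 mm and 10.7 degrees, less where a joint would pass 70% of its speed; a pose out of reach is approached as far as the arm can. A call with a gripper value outside its range is refused whole. The fingers move at their own pace and stop on an object; FORCE is the grip in N (left out, the last holds). Time passes only in rows, so rows that do not move let the fingers close. It gives the time, the measured TCP pose, the force, the opening and the grip force at its end, in the units of the state.
- get_obs(): the state, without advancing time (a new reading comes with each control period).
- camera(name): name is "scene" or "side" or "wrist"; returns a dict with "image" (480x640x3 uint8, red, green, blue), "z_map" (480x640 float32, m along the optical axis (not along the pixel's ray), 0 where there is no reading), "mtx" (3x3 intrinsics, pixels), "cam_to_world" (4x4, takes a point from camera to world coordinates); the wrist camera has in their place "tool_from_camera" (4x4, takes a point from camera to tool coordinates, whose origin is the TCP and whose axes are the flange's). Camera axes: x right, y down, z forward; pixel columns grow to the right and rows downward; lengths in m; the calibration is good to about 2 mm. A picture is of the moment at which its call begins: read the wrist's pose just before it.
- robot.close_job(): hands the job in; it is judged then, once.
The state is a dict: "t": time; "joints": joint angles; "qd": joint speeds; "joint_efforts": joint torques, N m; "position": TCP position; "eef_rot": TCP orientation; "wrist_force": force on the tool from outside, world axes, zero at the start; "torque": the same for the moment, N m; "opening": finger opening in m; "grip_force": force on a finger pad.
Only numpy, scipy, OpenCV 4.12 (cv2) and the standard library are available. Lean on these libraries where they do the work, as an engineer would, in place of code of your own. Each camera call takes 0.05 s, during which the arm holds its last target. There are 200 camera calls.

## Working session

There is one attempt and no reset: what is moved stays moved. The work goes in short steps, Python scripts to look and compute and a shell command to move; the robot and the scene stay as the last step left them, time stands still between calls to the robot, and variables do not carry over. Pictures are saved under pics/ and viewed, at most 10 in all, crops included, and the job is handed in when it is done.

```bash
ls; mkdir -p pics; python3 - <<'E'
from workcell import get_obs,camera,robot
import cv2,numpy as np
for n in ("scene","side"):
    c=camera(n); np.savez(n+'.npz',**{k:v for k,v in c.items()})
    cv2.imwrite(f"pics/{n}0.png",c["image"][:,:,::-1]); print(n,c["mtx"].round(1).tolist(),c["cam_to_world"].round(3).tolist())
o=get_obs();print(o["t"],o["position"],o["eef_rot"],o["opening"],robot.grip_point_offset)
E
```

```text
pics
scene [[496.4, 0.0, 330.3], [0.0, 496.4, 240.2], [0.0, 0.0, 1.0]] [[-0.874, 0.266, -0.406, 0.915], [0.485, 0.479, -0.732, 0.843], [-0.0, -0.837, -0.547, 0.686], [0.0, 0.0, 0.0, 1.0]]
side [[542.8, 0.0, 330.9], [0.0, 542.8, 235.6], [0.0, 0.0, 1.0]] [[0.975, -0.157, 0.158, 0.188], [-0.222, -0.624, 0.749, -1.222], [-0.018, -0.765, -0.644, 1.119], [0.0, 0.0, 0.0, 1.0]]
0.1 [0.278928   0.58650596 0.18878409] [-1.79902702e+02  6.41676757e-03  1.54571493e+02] 0.08712959871936582 -0.0187
```

View pics/scene0.png

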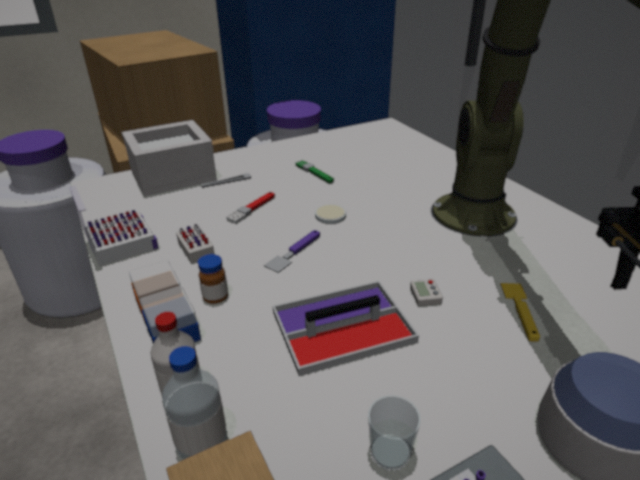

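View pics/side0.png

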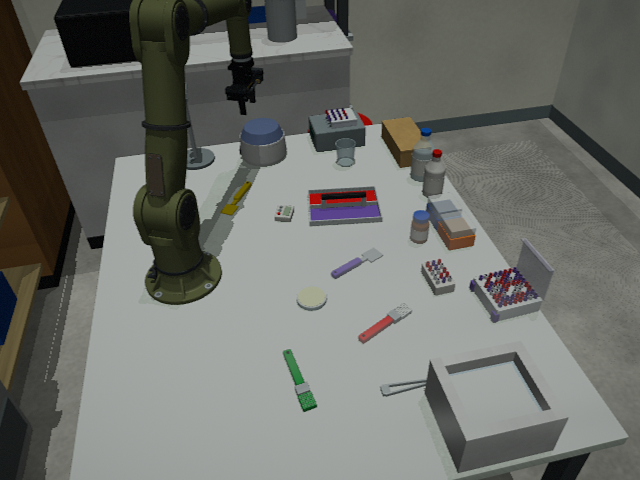

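The scene view shows the carrier at about (343,325), the scraper at (295,250) and the brush at (252,207). In the side view they are at about (345,205), (357,262) and (385,322), with the timer, dish, jar and vial stand nearby. Next I'll mask by colour and cast rays.

```bash
cat >h.py <<'E'
import numpy as np,cv2
def cast(px,K,T,z):
    px=np.atleast_2d(px).astype(float)
    d=np.c_[(px-K[:2,2])/[K[0,0],K[1,1]],np.ones(len(px))]@T[:3,:3].T
    return T[:3,3]+d*((z-T[2,3])/d[:,2])[:,None]
def mask(img,col):
    h=cv2.cvtColor(img,cv2.COLOR_RGB2HSV); H,S,V=[h[...,i].astype(int) for i in range(3)]
    if col=='red': return (((H<6)|(H>174))&(S>140)&(V>60))
    if col=='violet': return ((H>118)&(H<150)&(S>80)&(V>40))
def blobs(img,col,amin=60):
    n,l,s,c=cv2.connectedComponentsWithStats(mask(img,col).astype(np.uint8))
    return [(s[i,4],c[i].round(0),l==i) for i in range(1,n) if s[i,4]>amin]
def axis(P):  # min-area rect of points on a plane, m -> centre, (len,wid), long-axis deg
    (c,s,a)=cv2.minAreaRect((P[:,:2]*1000).astype(np.float32)); 
    if s[0]<s[1]: s=s[::-1]; a+=90
    return np.round(c,1),np.round(s,1),round((a+90)%180-90,1)
E
python3 - <<'E'
from h import *
for n in ("scene","side"):
    c=np.load(n+'.npz');im=c['image'];K,T=c['mtx'],c['cam_to_world']
    for col in('red','violet'):
        for a,ce,m in blobs(im,col):
            ys,xs=np.nonzero(m); z=.006 if a>1200 else .012
            P=cast(np.c_[xs,ys],K,T,z)
            print(n,col,a,ce,*axis(P))
    h=cv2.cvtColor(im,cv2.COLOR_RGB2HSV)
for n,px in (("side",[(308,190),(378,188),(382,220),(310,223)]),("scene",[(274,308),(378,286),(415,334),(300,367)])):
    c=np.load(n+'.npz');print(n,'carrier rim',cast(px,c['mtx'],c['cam_to_world'],.02)[:,:2].round(3).tolist())
c=np.load('side.npz')
for nm,px,z in(("dish",(312,297),.01),("jar",(420,213),.095),("vial",(436,270),.045),("timer",(285,212),.025),('blade',(372,256),.004),('bristle',(400,313),.014)):
    print(nm,cast(px,c['mtx'],c['cam_to_world'],z).round(3))
E
```

```text
scene red 159 [261. 201.] [ 486.3 -332.3] [101.7  27.6] 27.0
scene red 277 [165. 321.] [844.7  37.8] [52.3 38.8] 61.0
scene red 2851 [349. 338.] [541.2 251.1] [225.9  67.5] -8.6
scene violet 1360 [293. 114.] [  77.8 -983.3] [358.5 231. ] 61.0
scene violet 1836 [ 30. 147.] [ 1030.8 -1109.9] [339.1 206.1] -89.9
scene violet 248 [304. 241.] [471.2 -85.4] [106.2  27.2] 25.4
scene violet 1303 [325. 308.] [527.6 162.5] [226.7  66.3] -8.7
scene violet 374 [342. 316.] [527.3 196.2] [120.7  19.3] -8.4
scene violet 65 [480. 475.] [525.6 586.5] [12.4 12.2] -29.0
side red 86 [365. 119.] [773.2 786.2] [108.6  35.7] -89.2
side red 61 [437. 153.] [965.8 447.6] [59.6 30.5] 69.0
side red 283 [341. 196.] [545.4 261.5] [228.6  61.4] -9.0
side red 142 [343. 200.] [543.1 239.8] [118.2  23.3] -8.9
side red 121 [506. 281.] [ 910.5 -247.9] [85.6 55.2] 30.1
side red 143 [379. 324.] [ 498.2 -325. ] [91.6 17.9] 26.1
side violet 774 [345. 212.] [532.2 173.5] [227.3  62.5] -8.7
side violet 123 [346. 266.] [473.2 -82.6] [101.   17.3] 25.6
side violet 71 [518. 275.] [ 948.3 -236.5] [60.3 28.1] 67.6
side carrier rim [[0.436, 0.318], [0.676, 0.269], [0.637, 0.093], [0.407, 0.135]]
scene carrier rim [[0.642, 0.117], [0.418, 0.159], [0.438, 0.316], [0.665, 0.284]]
dish [[ 0.35  -0.179  0.01 ]]
jar [[0.729 0.008 0.095]]
vial [[ 0.709 -0.194  0.045]]
timer [[0.337 0.206 0.025]]
blade [[ 0.563 -0.05   0.004]]
bristle [[ 0.569 -0.298  0.014]]
```

Measured: the carrier centre is about (0.537, 0.209), yaw -8.7°. The scraper grip point is about (0.506, -0.068), yaw 25.5°. The brush grip point is about (0.521, -0.315), yaw 26.5°. The handle lengths fit the given sizes. I'll go above the scraper first.

```bash
cat >go.py <<'E'
import sys,numpy as np
from scipy.spatial.transform import Rotation as R
from workcell import get_obs
x,y,z,yaw=map(float,sys.argv[1:5])   # m, deg ; prints total turn (rotvec rad, tool) and shift (mm) in present tool axes
o=get_obs();A=R.from_euler('xyz',o['eef_rot'],degrees=True);B=R.from_euler('xyz',[180,0,yaw],degrees=True)
print('t',o['t'],'pos',np.round(o['position'],4),'rot',np.round(o['eef_rot'],2),'F',np.round(o['wrist_force'],2),'open',round(o['opening'],4),'grip',o['grip_force'])
print('turn',(A.inv()*B).as_rotvec().round(4),'shift present axes',(A.inv().apply(np.array([x,y,z])-o['position'])*1000).round(1),'shift after turn',(B.inv().apply(np.array([x,y,z])-o['position'])*1000).round(1))
E
python3 -m handwheel '[[0,0,0,-34.7,-35.3,0,1],[0,0,0,-34.7,-35.3,0,1],[0,0,0,-34.7,-35.3,0,1],[0,0,0,-34.7,-35.3,0,1],[0,0,0,-34.7,-35.3,0,1],[0,0,0,-34.7,-35.3,0,1],[0,0,0,-34.7,-35.3,0,1],[0,0,0,-34.7,-35.3,0,1],[0,0,0,-34.7,-35.3,0,1],[0,0,0,-34.7,-35.3,0,1]]' 30
python3 -m handwheel '[[0,0,0.18,0,0,0,1],[0,0,0.18,0,0,0,1],[0,0,0.18,0,0,0,1],[0,0,0.18,0,0,0,1],[0,0,0.18,0,0,0,1],[0,0,0.18,0,0,0,1],[0,0,0.18,0,0,0,1],[0,0,0.18,0,0,0,1],[0,0,0.18,0,0,0,1],[0,0,0.18,0,0,0,1]]'
python3 go.py 0.506 -0.068 0.19 25.6
```

```text
t: 1.35
position: [0.441, 0.1176, 0.1896]
eef_rot: [180.0, -0.0, 154.6]
wrist_force: [1.1, 0.5, -0.1]
opening: 0.0871
grip_force: 0.0
t: 2.6
position: [0.4406, 0.1191, 0.1894]
eef_rot: [-180.0, 0.0, 51.1]
wrist_force: [0.6, -0.6, -0.1]
opening: 0.087
grip_force: 0.0
t 2.6 pos [0.4406 0.1191 0.1894] rot [-1.7998e+02  3.0000e-02  5.1100e+01] F [ 0.63 -0.58 -0.13] open 0.087 grip 0.0
turn [-3.00e-04  7.00e-04  4.45e-01] shift present axes [-104.6  168.4   -0.6] shift after turn [-21.9 197.   -0.6]
```

```bash
python3 -m handwheel '[[0,0,0.148,0,0,0,1],[0,0,0.148,0,0,0,1],[0,0,0.149,0,0,0,1],[0,0,0,-5.5,49,0,1],[0,0,0,-5.5,49,0,1],[0,0,0,-5.5,49,0,1],[0,0,0,-5.5,49,0,1],[0,0,0,0,0,0,1],[0,0,0,0,0,0,1]]' >/dev/null
python3 - <<'E'
from h import *
from workcell import get_obs,camera
from scipy.spatial.transform import Rotation as R
o=get_obs();c=camera('wrist')
W=np.eye(4);W[:3,:3]=R.from_euler('xyz',o['eef_rot'],degrees=True).as_matrix();W[:3,3]=o['position'];T=W@c['tool_from_camera']
print(T.round(3).tolist())
cv2.imwrite('pics/w1.png',c['image'][:,:,::-1])
for col in('red','violet'):
    for a,ce,m in blobs(c['image'],col,300):
        ys,xs=np.nonzero(m);print(col,a,ce,*axis(cast(np.c_[xs,ys],c['mtx'],T,.018)))
E
python3 go.py 0.506 -0.068 0.003 25.6
```

```text
[[0.437, -0.871, -0.224, 0.567], [-0.899, -0.424, -0.107, -0.036], [-0.001, 0.249, -0.969, 0.384], [0.0, 0.0, 0.0, 1.0]]
red 1466 [11. 27.] [537.6 265.1] [78.1 25.5] -8.4
red 1001 [52. 54.] [536.7 221.9] [114.1   7. ] -8.7
red 332 [  7. 141.] [445.9 240.8] [25.1 15.7] -8.6
violet 17782 [107.  91.] [533.6 167.3] [222.   74.2] -8.7
violet 1746 [323. 253.] [474.4 -85.4] [101.8  20.1] 25.2
t 3.775 pos [ 0.5065 -0.0652  0.1894] rot [-1.7994e+02  2.0000e-02  2.6040e+01] F [-0.14 -0.11 -0.03] open 0.0866 grip 0.0
turn [-0.001   0.0004  0.0077] shift present axes [ -1.6   2.4 186.4] shift after turn [ -1.7   2.3 186.4]
```

View pics/w1.png

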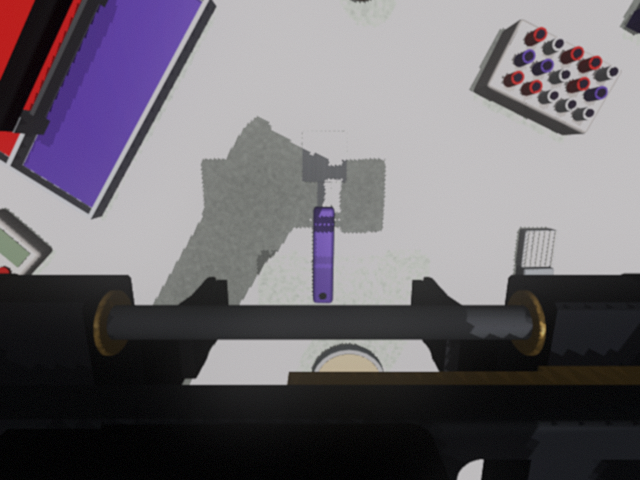

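The wrist view shows the violet handle at (323,253), lined up between the fingers. The scraper grip point comes out at about (0.507, -0.069), yaw 25.4°. I'll correct, descend and grasp.

```bash
python3 -m handwheel '[[0,0,0.01,-1,3.5,45,1],[0,0,0,0,0,45,1],[0,0,0,0,0,45,1],[0,0,0,0,0,30,1],[0,0,0,0,0,15,1],[0,0,0,0,0,6,1],[0,0,0,0,0,0,1],[0,0,0,0,0,0,-1],[0,0,0,0,0,0,-1],[0,0,0,0,0,0,-1]]' 25
python3 -m handwheel '[[0,0,0,0,0,0,-1],[0,0,0,0,0,0,-1],[0,0,0,0,0,-10,-1],[0,0,0,0,0,-30,-1],[0,0,0,0,0,-45,-1],[0,0,0,0,0,-45,-1],[0,0,0,0,0,0,-1]]'
python3 go.py 0.5366 0.209 0.133 -8.7
```

```text
t: 5.03
position: [0.5079, -0.0702, 0.0042]
eef_rot: [180.0, -0.1, 25.4]
wrist_force: [0.5, 0.2, -1.4]
opening: 0.0647
grip_force: 0.0
t: 5.9
position: [0.5107, -0.0706, 0.1384]
eef_rot: [179.8, -0.5, 25.4]
wrist_force: [0.3, 1.0, -0.3]
opening: 0.0017
grip_force: 0.0
t 5.9 pos [ 0.5107 -0.0706  0.1384] rot [179.82  -0.46  25.36] F [ 0.35  0.99 -0.28] open 0.0017 grip 0.0
turn [ 0.0007 -0.0088  0.5944] shift present axes [ 143.1 -241.6    5.8] shift after turn [ -16.7 -280.3    5.4]
```

The fingers are slow, about 7 mm per row, so I lifted before they had closed. I'll reopen, go down again and wait longer.

```bash
python3 go.py 0.507 -0.0695 0.003 25.4; python3 -m handwheel '[[0,0,0,0,0,0,0],[0,0,0,0,0,0,0],[0,0,0,0,0,0,0],[0,0,0,0,0,0,0],[0,0,0,0,0,0,0],[0,0,0,0,0,0,0]]'; python3 - <<'E'
from h import *
from workcell import get_obs,camera
from scipy.spatial.transform import Rotation as R
o=get_obs();c=camera('wrist')
W=np.eye(4);W[:3,:3]=R.from_euler('xyz',o['eef_rot'],degrees=True).as_matrix();W[:3,3]=o['position'];T=W@c['tool_from_camera']
for a,ce,m in blobs(c['image'],'violet',300):
        ys,xs=np.nonzero(m);print(a,ce,*axis(cast(np.c_[xs,ys],c['mtx'],T,.018)))
E
python3 go.py 0.507 -0.0695 0.003 25.4
```

```text
t 5.9 pos [ 0.5107 -0.0706  0.1384] rot [179.82  -0.46  25.36] F [ 0.35  0.99 -0.28] open 0.0017 grip 0.0
turn [ 0.0032 -0.0081 -0.0008] shift present axes [ -4.   -3.  135.3] shift after turn [ -2.9  -2.6 135.4]
t: 6.65
position: [0.5075, -0.0702, 0.1337]
eef_rot: [-180.0, 0.0, 25.4]
wrist_force: [-0.9, 1.2, -0.3]
opening: 0.0425
grip_force: 0.0
19656 [61. 91.] [523.4 167.9] [198.6  72.3] -8.7
2049 [319. 260.] [483.6 -81.1] [82.4 20.1] 25.3
t 6.7 pos [ 0.5076 -0.0702  0.1337] rot [-180.     -0.     25.37] F [ 0.53  0.24 -0.14] open 0.043 grip 0.0
turn [-0.     -0.     -0.0006] shift present axes [ -0.2  -0.9 130.7] shift after turn [ -0.2  -0.9 130.7]
```

```bash
python3 -m handwheel '[[0,0,0,0,0,45,0],[0,0,0,0,0,45,0],[0,0,0,0,0,25,0],[0,0,0,0,0,11,0],[0,0,0,0,0,4.5,0],[0,0,0,0,0,0,-1],[0,0,0,0,0,0,-1],[0,0,0,0,0,0,-1],[0,0,0,0,0,0,-1],[0,0,0,0,0,0,-1]]' 25
python3 -m handwheel '[[0,0,0,0,0,0,-1],[0,0,0,0,0,0,-1]]'
```

```text
t: 7.95
position: [0.5077, -0.0702, 0.0034]
eef_rot: [180.0, -0.0, 25.4]
wrist_force: [0.2, 0.3, 0.1]
opening: 0.0039
grip_force: 0.0
t: 8.2
position: [0.5075, -0.0702, 0.0033]
eef_rot: [-180.0, -0.0, 25.4]
wrist_force: [-0.1, 0.8, -0.2]
opening: 0.0006
grip_force: 0.0
```

The fingers shut on nothing, so I'll look.

```bash
python3 - <<'E'
from h import *
from workcell import get_obs,camera
c=camera('side');K,T=c['mtx'],c['cam_to_world']
for a,ce,m in blobs(c['image'],'violet',40):
    ys,xs=np.nonzero(m);print(a,ce,*axis(cast(np.c_[xs,ys],K,T,.012)))
s=camera('scene')['image']
a=cv2.resize(c['image'][200:320,270:430],(400,300));b=cv2.resize(s[180:300,220:380],(400,300))
cv2.imwrite('pics/s2.png',np.hstack([a,b])[:,:,::-1])
p=np.linalg.inv(T)@[.5075,-.0702,.0033,1];print((K@(p[:3]/p[2]))[:2])
E
```

```text
52 [333.  14.] [ 942.4 2115.2] [227.7  29.6] 89.5
116 [374. 211.] [625.7 159.2] [60.5 40.5] 75.8
239 [322. 213.] [463.  185.1] [84.5 63.8] -11.2
77 [341. 269.] [455.1 -91.2] [61.7 17.5] 25.9
71 [518. 275.] [ 948.4 -236.3] [59.9 28.1] 67.6
[356.21855206 263.62699942]
```

View pics/s2.png

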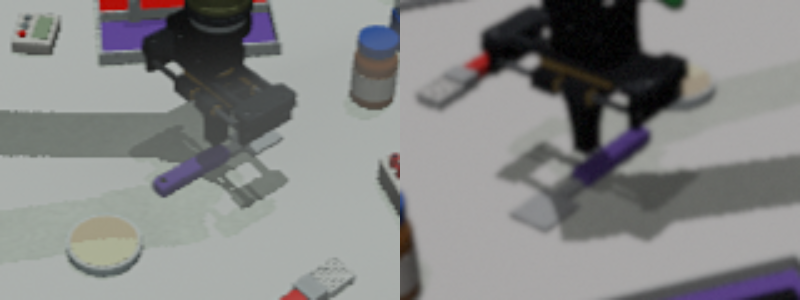

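The side crop shows the fingers at the handle, around native pixel (356,262). The scene crop seems to show them straddling the handle. A wrist close-up should settle it.

```bash
python3 - <<'E'
from h import *
from workcell import get_obs,camera
c=camera('wrist');s=camera('scene')['image']
a=cv2.resize(c['image'][150:450,120:520],(400,300));b=cv2.resize(s[200:275,250:350],(400,300),interpolation=cv2.INTER_CUBIC)
cv2.imwrite('pics/s3.png',np.hstack([a,b])[:,:,::-1])
p=np.linalg.inv(c['tool_from_camera'])
for q in([0,0,0,1],[0,.011,-.01,1],[0,-.011,-.01,1]):
    v=p@q;print((c['mtx']@(v[:3]/v[2]))[:2])
o=get_obs();print(o)
E
```

```text
[319.4764096  276.80867144]
[340.02524048 282.94926242]
[298.95242537 282.97152699]
{'t': 8.4, 'joints': array([-18.19458428,  12.54338896,  25.41431103, 114.92902814,
        -6.62959342,  53.89009535, -54.02232539]), 'qd': array([ 0.03291171,  0.01609859, -0.02495017, -0.06592237, -0.01165512,
        0.00122171, -0.01916302]), 'joint_efforts': array([-1.24731150e-04, -3.45456934e+01,  2.89074853e+00, -2.56836873e+01,
       -4.99562791e-02, -3.85354855e-02,  5.52190068e-05]), 'position': array([ 0.50755182, -0.0701738 ,  0.00325428]), 'eef_rot': array([-1.79997487e+02, -3.16349662e-03,  2.53720332e+01]), 'wrist_force': array([-0.31702335,  0.03279832, -1.28778044]), 'torque': array([-0.04527199,  0.1419478 ,  0.03241813]), 'grip_force': 0.0, 'opening': 0.000580830231065747}
```

View pics/s3.png

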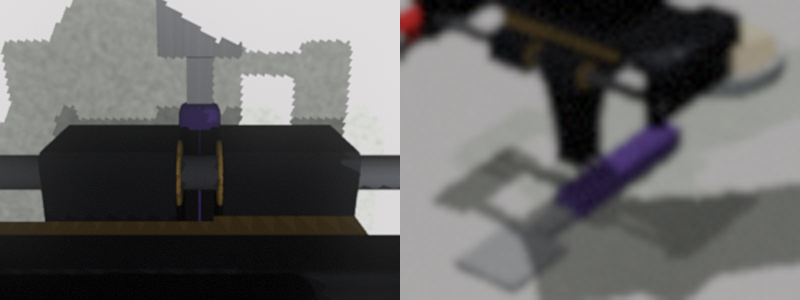

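```bash
python3 - <<'E'
from h import *
from workcell import get_obs,camera
from scipy.spatial.transform import Rotation as R
def pts(c,T,sl):
    z=c['z_map'];ys,xs=np.mgrid[0:480,0:640];ok=z>0
    K=c['mtx'];P=np.stack([(xs-K[0,2])/K[0,0]*z,(ys-K[1,2])/K[1,1]*z,z],-1)@T[:3,:3].T+T[:3,3]
    return P,ok
o=get_obs();c=camera('wrist')
W=np.eye(4);W[:3,:3]=R.from_euler('xyz',o['eef_rot'],degrees=True).as_matrix();W[:3,3]=o['position'];T=W@c['tool_from_camera']
P,ok=pts(c,T,0);print('wrist: table pts z',P[20:100:20,300:600:60,2].round(4).tolist())
print('handle',[P[y,319].round(4).tolist() for y in (256,262,268)])
for n in('side','scene'):
    c=camera(n);P,ok=pts(c,c['cam_to_world'],0);h=cv2.cvtColor(c['image'],cv2.COLOR_RGB2HSV)
    d=np.linalg.norm(P[...,:2]-[.5075,-.07],axis=-1)
    tab=ok&(d<.15)&(d>.09)&(P[...,2]<.05);fin=ok&(d<.03)&(P[...,2]<.2)&(h[...,2]<70)
    print(n,'table z',np.median(P[tab][:,2]),'dark pts',fin.sum(),np.percentile(P[fin][:,2],[0,2,5,10,25]).round(4))
    q=P[fin&(P[...,2]>.03)&(P[...,2]<.06)];print('finger xy',q.mean(0).round(4),np.ptp(q,axis=0).round(3))
    v=mask(c['image'],'violet')&ok&(d<.12);print('handle z',np.percentile(P[v][:,2],[10,50,90]).round(4))
E
```

```text
wrist: table pts z [[-0.0004, 0.0004, 0.0002, -0.0006, -0.0009], [-0.0005, -0.0006, -0.0002, 0.0009, -0.0005], [-0.0008, -0.0012, 0.0005, -0.0005, -0.0028], [-0.0003, 0.0006, -0.0009, -0.0003, -0.0017]]
handle [[0.5206, -0.0637, 0.0119], [0.5191, -0.0644, 0.0172], [0.5163, -0.0658, 0.0176]]
side table z 0.0006346410863062868 dark pts 334 [0.0363 0.1264 0.1293 0.1312 0.1465]
finger xy [ 0.5197 -0.0665  0.0363] [0. 0. 0.]
handle z [0.015  0.0183 0.149 ]
scene table z 0.00019816815728834758 dark pts 669 [-0.0032  0.0052  0.0091  0.0146  0.0429]
finger xy [ 0.5089 -0.0627  0.0492] [0.024 0.02  0.022]
handle z [0.0115 0.0176 0.3475]
```

```bash
python3 - <<'E'
from h import *
from workcell import get_obs,camera
c=camera('scene');z=c['z_map'];K,T=c['mtx'],c['cam_to_world']
for x in (292,296):
  for y in range(214,250,3):
    P=T[:3,:3]@(np.array([(x-K[0,2])/K[0,0],(y-K[1,2])/K[1,1],1])*z[y,x])+T[:3,3];print(x,y,c['image'][y,x],P.round(4))
E
python3 -m handwheel '[[0,0,0,0,0,0,0],[0,0,0,0,0,0,0],[0,0,0,0,0,0,0],[0,0,0,0,0,0,0],[0,0,0,0,0,-5,0],[0,0,0,0,0,0,0],[0,0,0,0,0,0,0]]' 
python3 - <<'E'
from h import *
from workcell import get_obs,camera
c=camera('wrist');s=camera('scene')['image']
a=cv2.resize(c['image'][150:450,120:520],(400,300));b=cv2.resize(s[200:275,250:350],(400,300),interpolation=cv2.INTER_CUBIC)
cv2.imwrite('pics/s4.png',np.hstack([a,b])[:,:,::-1])
E
```

```text
292 214 [19 17 22] [ 0.5237 -0.038   0.1281]
292 217 [14 15 15] [ 0.5283 -0.0284  0.1266]
292 220 [20 20 18] [ 0.5281 -0.0296  0.1182]
292 223 [ 9  8 11] [ 0.5119 -0.067   0.0858]
292 226 [8 8 6] [ 0.5142 -0.0627  0.0806]
292 229 [11  8  9] [ 0.515  -0.0617  0.0731]
292 232 [12 11 14] [ 0.514  -0.0647  0.0629]
292 235 [10  9  7] [ 0.5139 -0.0659  0.0538]
292 238 [14 11 12] [ 0.5154 -0.0633  0.0473]
292 241 [98 99 95] [ 0.5162 -0.0626  0.0395]
292 244 [88 88 90] [ 0.4971 -0.1067 -0.0009]
292 247 [36 25 56] [ 0.5145 -0.0681  0.0185]
296 214 [25 21 16] [ 0.5168 -0.0316  0.1294]
296 217 [50 44 28] [ 0.5192 -0.027   0.1247]
296 220 [43 39 29] [ 0.5203 -0.0252  0.1182]
296 223 [10  9  7] [ 0.509  -0.0509  0.0935]
296 226 [5 5 7] [ 0.508  -0.0539  0.0835]
296 229 [3 7 5] [ 0.5077 -0.0552  0.0744]
296 232 [5 7 6] [ 0.5074 -0.0567  0.0653]
296 235 [2 3 2] [ 0.5065 -0.0593  0.0552]
296 238 [10  9 10] [ 0.5076 -0.0578  0.0479]
296 241 [47 46 54] [ 0.5084 -0.0567  0.0403]
296 244 [35 23 53] [ 0.5004 -0.0752  0.0185]
296 247 [34 22 56] [ 0.5057 -0.0644  0.0178]
t: 9.48
position: [0.5076, -0.0702, 0.0084]
eef_rot: [180.0, -0.0, 25.4]
wrist_force: [0.1, 0.3, -0.1]
opening: 0.0432
grip_force: 0.0
```

View pics/s4.png

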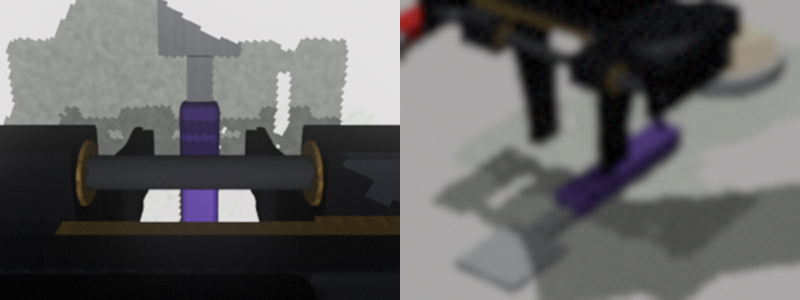

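The scene depth shows that the real fingertips end at z≈0.040 while the reported TCP z was 0.003. They sit about 36 mm above the stated TCP, so they closed over the top of the handle. The xy position is right, and the handle is centred at crop x≈199. I'll go deeper in guarded steps, checking the tip height by depth.

```bash
cat >tip.py <<'E'
# lowest finger height seen by scene depth: dark points near the TCP, away from bench
from h import *
from workcell import get_obs,camera
o=get_obs();c=camera('scene');z=c['z_map'];K,T=c['mtx'],c['cam_to_world']
ys,xs=np.mgrid[0:480,0:640];P=np.stack([(xs-K[0,2])/K[0,0]*z,(ys-K[1,2])/K[1,1]*z,z],-1)@T[:3,:3].T+T[:3,3]
d=np.linalg.norm(P[...,:2]-o['position'][:2],axis=-1);f=(z>0)&(d<.06)&(c['image'].max(-1)<25)&(P[...,2]<.12)&(P[...,2]>.003)
print('TCP',o['position'].round(4),'lowest finger pts z',np.sort(P[f][:,2])[:12].round(4),f.sum(),'F',o['wrist_force'].round(1))
E
python3 tip.py
python3 -m handwheel '[[0,0,0,0,0,10,0],[0,0,0,0,0,8,0],[0,0,0,0,0,6,0],[0,0,0,0,0,4,0],[0,0,0,0,0,0,0],[0,0,0,0,0,0,0]]'; python3 tip.py
```

```text
TCP [ 0.5075 -0.0702  0.0082] lowest finger pts z [0.0436 0.048  0.0486 0.0492 0.0492 0.0498 0.0504 0.0508 0.0511 0.0512
 0.0519 0.0519] 198 F [-0.2  0.1  0.6]
t: 10.38
position: [0.5078, -0.0702, -0.0195]
eef_rot: [180.0, -0.0, 25.4]
wrist_force: [-0.3, 1.2, 0.3]
opening: 0.0438
grip_force: 0.0
TCP [ 0.5078 -0.0702 -0.0195] lowest finger pts z [0.0188 0.019  0.019  0.0202 0.0204 0.0211 0.0212 0.0213 0.0214 0.0215
 0.0216 0.0216] 333 F [-0.3  1.2  0.3]
```

The tips are now at about 18 mm. Going down another 12 mm puts them at about 6 mm, then I'll close.

```bash
python3 -m handwheel '[[0,0,0,0,0,5,0],[0,0,0,0,0,4,0],[0,0,0,0,0,3,0],[0,0,0,0,0,0,-1],[0,0,0,0,0,0,-1],[0,0,0,0,0,0,-1],[0,0,0,0,0,0,-1],[0,0,0,0,0,0,-1],[0,0,0,0,0,0,-1],[0,0,0,0,0,0,-1]]' 25; python3 tip.py
```

```text
t: 11.68
position: [0.5076, -0.0702, -0.0317]
eef_rot: [-180.0, -0.0, 25.4]
wrist_force: [0.1, 0.3, -0.3]
opening: 0.0223
grip_force: 25.0
TCP [ 0.5076 -0.0702 -0.0317] lowest finger pts z [0.0074 0.0076 0.0091 0.0092 0.0093 0.0094 0.0094 0.0099 0.0101 0.0117
 0.0119 0.0127] 547 F [ 0.1  0.3 -0.3]
```

The scraper is gripped: opening 22 mm, 25 N. I'll lift, turn and carry it over the violet bay.

```bash
python3 -m handwheel '[[0,0,0,0,0,-10,-1],[0,0,0,0,0,-30,-1],[0,0,0,0,0,-40,-1],[0,0,0,0,0,-30,-1],[0,0,0.15,0,0,0,-1],[0,0,0.15,0,0,0,-1],[0,0,0.15,0,0,0,-1],[0,0,0.145,0,0,0,-1],[0,0,0,0,0,0,-1]]' 
python3 -m handwheel '[[0,0,0,-2.9,-47,0,-1],[0,0,0,-2.9,-47,0,-1],[0,0,0,-2.9,-47,0,-1],[0,0,0,-2.9,-47,0,-1],[0,0,0,-2.9,-47,0,-1],[0,0,0,0,0,0,-1],[0,0,0,0,0,0,-1]]' 
python3 go.py 0.529 0.1645 -0.025 -8.7
python3 - <<'E'
from h import *
from workcell import get_obs,camera
from scipy.spatial.transform import Rotation as R
for n in('side','wrist'):
    o=get_obs();c=camera(n)
    if n=='wrist':
        W=np.eye(4);W[:3,:3]=R.from_euler('xyz',o['eef_rot'],degrees=True).as_matrix();W[:3,3]=o['position'];T=W@c['tool_from_camera']
    else:T=c['cam_to_world']
    z=c['z_map'];K=c['mtx'];ys,xs=np.mgrid[0:480,0:640];P=np.stack([(xs-K[0,2])/K[0,0]*z,(ys-K[1,2])/K[1,1]*z,z],-1)@T[:3,:3].T+T[:3,3]
    # rim / wall tops: z 17..24 mm near carrier, in carrier axes
    a=np.radians(-8.7);Rz=np.array([[np.cos(a),np.sin(a)],[-np.sin(a),np.cos(a)]])
    q=(P[...,:2]-[.5366,.209])@Rz.T
    m=(z>0)&(abs(q)<.15).all(-1)&(P[...,2]>.014)&(P[...,2]<.025)
    print(n,'rim extents mm',[np.percentile(q[m][:,i],[0.5,99.5]).round(4).tolist() for i in(0,1)],m.sum())
    cv2.imwrite('pics/p_%s.png'%n,c['image'][:,:,::-1])
E
```

```text
t: 12.85
position: [0.5076, -0.0702, 0.0787]
eef_rot: [-180.0, -0.0, -8.6]
wrist_force: [-0.3, -0.6, -0.3]
opening: 0.0217
grip_force: 25.0
t: 13.72
position: [0.5287, 0.1637, 0.0783]
eef_rot: [179.9, 0.0, -8.6]
wrist_force: [-0.1, -0.7, -1.4]
opening: 0.0217
grip_force: 25.0
t 13.725 pos [0.5287 0.1637 0.0783] rot [179.95   0.    -8.61] F [-0.05 -0.66 -1.42] open 0.0217 grip 24.999650716781616
turn [0.0009 0.0001 0.0015] shift present axes [ 1.000e-01 -1.000e+00  1.032e+02] shift after turn [ 1.000e-01 -9.000e-01  1.033e+02]
side rim extents mm [[-0.121, 0.1191], [-0.09, 0.0977]] 434
wrist rim extents mm [[-0.0295, 0.1211], [-0.0841, 0.096]] 5999
```

View pics/p_wrist.png

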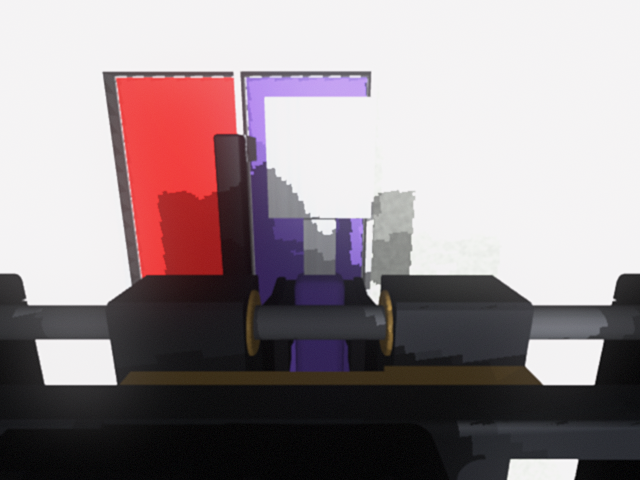

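The wrist view shows the blade, around (320,160), over the violet bay, which spans x≈245–370. The gripper is slightly to the -y side, so I'll shift 4 mm and lay the scraper down.

```bash
python3 -m handwheel '[[0,0,0,0,-4,30,-1],[0,0,0,0,0,30,-1],[0,0,0,0,0,20,-1],[0,0,0,0,0,12,-1],[0,0,0,0,0,6,-1],[0,0,0,0,0,3.5,-1],[0,0,0,0,0,2,-1],[0,0,0,0,0,0,-1]]' 
python3 -m handwheel '[[0,0,0,0,0,0,-0.3],[0,0,0,0,0,0,-0.3],[0,0,0,0,0,0,-0.3],[0,0,0,0,0,0,-0.3],[0,0,0,0,0,-10,-0.3],[0,0,0,0,0,-30,-0.3],[0,0,0,0,0,-50,-0.3],[0,0,0,0,0,-50,-0.3],[0,0,0,0,0,0,0.2]]'
python3 go.py 0.521 -0.315 0.13 26.3
```

```text
t: 14.82
position: [0.5297, 0.1684, -0.0249]
eef_rot: [-180.0, -0.0, -8.7]
wrist_force: [-0.5, 0.2, -1.8]
opening: 0.0218
grip_force: 25.0
t: 15.95
position: [0.533, 0.1694, 0.1203]
eef_rot: [-179.7, -0.5, -8.7]
wrist_force: [-0.1, 0.6, 0.0]
opening: 0.0349
grip_force: 0.0
t 15.95 pos [0.533  0.1694 0.1203] rot [-179.67   -0.48   -8.73] F [-0.06  0.57  0.04] open 0.0349 grip 0.0
turn [-0.003  -0.0098 -0.6113] shift present axes [ 61.7 480.6 -11.9] shift after turn [-225.4  428.9   -9.7]
```

```bash
python3 -m handwheel '[[0,0,-0.153,0,0,-10,0],[0,0,-0.153,0,0,-10,0],[0,0,-0.153,0,0,0,0],[0,0,-0.152,0,0,0,0]]'  >/dev/null
python3 -m handwheel '[[0,0,0,-22.2,42.9,0,0],[0,0,0,-22.2,42.9,0,0],[0,0,0,-22.2,42.9,0,0],[0,0,0,-22.2,42.9,0,0],[0,0,0,-22.2,42.9,0,0],[0,0,0,-22.2,42.9,0,0],[0,0,0,-22.2,42.9,0,0],[0,0,0,-22.2,42.9,0,0],[0,0,0,-22.2,42.9,0,0],[0,0,0,-22.2,42.9,0,0]]'
python3 -m handwheel '[[0,0,0,0,0,0,0],[0,0,0,0,0,0,0],[0,0,0,0,0,0,0]]'
cat >see.py <<'E'
from h import *
from workcell import get_obs,camera
from scipy.spatial.transform import Rotation as R
import sys
o=get_obs();c=camera('wrist')
W=np.eye(4);W[:3,:3]=R.from_euler('xyz',o['eef_rot'],degrees=True).as_matrix();W[:3,3]=o['position'];T=W@c['tool_from_camera']
for a,ce,m in blobs(c['image'],sys.argv[1],300):
    ys,xs=np.nonzero(m);P=cast(np.c_[xs,ys],c['mtx'],T,.018);ax=axis(P);u=np.array([np.cos(np.radians(ax[2])),np.sin(np.radians(ax[2]))]);s=P[:,:2]@u
    print(a,ce,*ax,'head end',np.round(ax[0]+ax[1][0]/2*u,1))
s=camera('side')
for a,ce,m in blobs(s['image'],'violet',60)+blobs(s['image'],'red',60):
    ys,xs=np.nonzero(m);print('side',a,ce,*axis(cast(np.c_[xs,ys],s['mtx'],s['cam_to_world'],.014)))
E
python3 see.py red; python3 go.py 0.521 -0.315 -0.0317 26.3
```

```text
t: 17.7
position: [0.5199, -0.3158, 0.1342]
eef_rot: [-180.0, 0.0, 26.3]
wrist_force: [0.6, 0.8, 0.1]
opening: 0.0437
grip_force: 0.0
t: 18.08
position: [0.5209, -0.3127, 0.1344]
eef_rot: [-179.9, -0.0, 26.4]
wrist_force: [1.1, -0.1, 0.2]
opening: 0.0431
grip_force: 0.0
2107 [324. 257.] [ 500.9 -326.9] [87.  19.9] 27.0 head end [ 539.7 -307.2]
side 569 [338. 212.] [529.4 171.3] [222.5  62.3] -8.7
side 74 [518. 275.] [ 947.  -238.1] [59.8 28.1] 67.6
side 65 [437. 153.] [964.4 444.6] [59.4 30.5] 69.0
side 289 [341. 196.] [545.1 258.7] [229.   61.5] -9.1
side 140 [343. 200.] [542.5 237.3] [118.  23.] -8.9
side 121 [506. 281.] [ 909.2 -249.6] [85.5 55.1] 30.1
side 80 [374. 327.] [ 484.4 -333.8] [60.8 17.5] 28.0
t 18.175 pos [ 0.521  -0.3131  0.1347] rot [-1.7996e+02 -3.0000e-02  2.6420e+01] F [-0.4  -0.01  0.78] open 0.0435 grip 0.0
turn [-0.0006 -0.0006  0.0021] shift present axes [ -0.9   1.8 166.4] shift after turn [ -0.8   1.7 166.4]
```

The brush handle head end is at (0.540, -0.307), so the grip point is about (0.518, -0.318), yaw 27°. I'll correct, descend and grip.

```bash
python3 -m handwheel '[[0,0,-0.01,-5,3.2,30,0],[0,0,0,0,0,45,0],[0,0,0,0,0,40,0],[0,0,0,0,0,25,0],[0,0,0,0,0,14,0],[0,0,0,0,0,8,0],[0,0,0,0,0,4,0],[0,0,0,0,0,0,-1],[0,0,0,0,0,0,-1],[0,0,0,0,0,0,-1]]' 25
python3 -m handwheel '[[0,0,0,0,0,0,-1],[0,0,0,0,0,0,-1],[0,0,0,0,0,0,-1]]'
```

```text
t: 19.42
position: [0.5177, -0.3199, -0.0307]
eef_rot: [180.0, -0.0, 26.9]
wrist_force: [0.4, -0.4, 2.4]
opening: 0.0217
grip_force: 25.0
t: 19.8
position: [0.5177, -0.32, -0.0307]
eef_rot: [180.0, -0.0, 26.9]
wrist_force: [-0.3, 0.4, 5.6]
opening: 0.0215
grip_force: 25.0
```

```bash
python3 -m handwheel '[[0,0,0,0,0,-10,-1],[0,0,0,0,0,-30,-1],[0,0,0,0,0,-45,-1],[0,0,0,0,0,-40,-1],[0,0,0.156,0,0,0,-1],[0,0,0.156,0,0,0,-1],[0,0,0.155,0,0,0,-1],[0,0,0.155,0,0,0,-1],[0,0,0,-5.2,-47.9,0,-1],[0,0,0,-5.2,-47.9,0,-1]]'
python3 -m handwheel '[[0,0,0,-5.2,-47.9,0,-1],[0,0,0,-5.2,-47.9,0,-1],[0,0,0,-5.2,-47.9,0,-1],[0,0,0,-5.2,-47.9,0,-1],[0,0,0,-5.2,-47.9,0,-1],[0,0,0,-5.2,-47.9,0,-1],[0,0,0,-5.2,-47.9,0,-1],[0,0,0,-5.2,-47.9,0,-1],[0,0,0,-5.2,-47.9,0,-1],[0,0,0,-5,-47.9,0,-1]]'
python3 -m handwheel '[[0,0,0,0,0,0,-1],[0,0,0,0,0,0,-1],[0,0,0,0,0,0,-1]]'
python3 go.py 0.5435 0.2575 -0.0245 -8.7
python3 - <<'E'
from workcell import camera
import cv2
cv2.imwrite('pics/p2.png',camera('wrist')['image'][:,:,::-1])
E
```

```text
t: 21.05
position: [0.5212, -0.223, 0.0937]
eef_rot: [180.0, 0.0, -8.9]
wrist_force: [0.4, 0.4, -1.5]
opening: 0.022
grip_force: 25.0
t: 22.3
position: [0.5434, 0.259, 0.0939]
eef_rot: [180.0, -0.0, -8.8]
wrist_force: [0.2, 0.0, -0.3]
opening: 0.022
grip_force: 25.0
t: 22.68
position: [0.5439, 0.2558, 0.0939]
eef_rot: [180.0, -0.0, -8.9]
wrist_force: [0.3, -0.6, -0.8]
opening: 0.0214
grip_force: 25.0
t 22.675 pos [0.5439 0.2558 0.0939] rot [ 1.7997e+02 -1.0000e-02 -8.9200e+00] F [ 0.34 -0.56 -0.79] open 0.0214 grip 24.99902218580246
turn [ 0.0006 -0.0002 -0.0039] shift present axes [ -0.7  -1.7 118.4] shift after turn [ -0.7  -1.6 118.4]
```

View pics/p2.png

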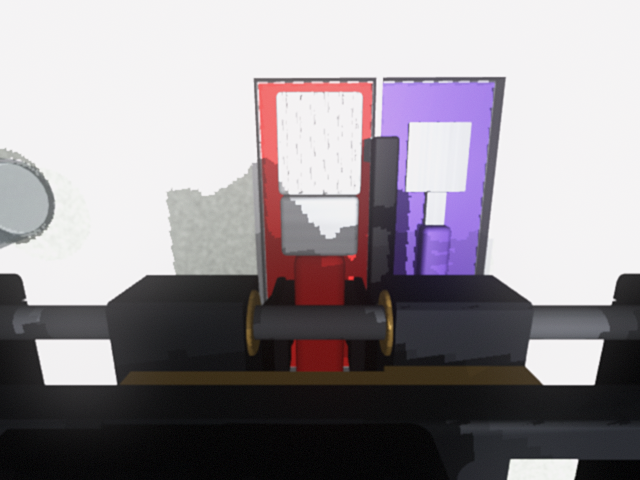

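The wrist view shows the scraper lying straight in the violet bay, around (437,190), and the brush over the red bay, around (320,180). I'll lower it and let go.

```bash
python3 -m handwheel '[[0,0,0,-0.7,-1.6,30,-1],[0,0,0,0,0,35,-1],[0,0,0,0,0,25,-1],[0,0,0,0,0,15,-1],[0,0,0,0,0,7,-1],[0,0,0,0,0,4,-1],[0,0,0,0,0,2,-1],[0,0,0,0,0,0,-1]]' 
python3 -m handwheel '[[0,0,0,0,0,0,-0.3],[0,0,0,0,0,0,-0.3],[0,0,0,0,0,0,-0.3],[0,0,0,0,0,0,-0.3],[0,0,0,0,0,-10,-0.3],[0,0,0,0,0,-30,-0.3],[0,0,0,0,0,-50,-0.3],[0,0,0,0,0,-50,-0.3],[0,0,0,0,0,0,0],[0,0,0,0,0,0,0]]'
python3 go.py 0.5366 0.212 0.115 -8.7
python3 - <<'E'
from h import *
from workcell import get_obs,camera
from scipy.spatial.transform import Rotation as R
for n in('wrist','scene'):
    o=get_obs();c=camera(n)
    if n=='wrist':
        W=np.eye(4);W[:3,:3]=R.from_euler('xyz',o['eef_rot'],degrees=True).as_matrix();W[:3,3]=o['position'];T=W@c['tool_from_camera']
    else:T=c['cam_to_world']
    z=c['z_map'];K=c['mtx'];ys,xs=np.mgrid[0:480,0:640];P=np.stack([(xs-K[0,2])/K[0,0]*z,(ys-K[1,2])/K[1,1]*z,z],-1)@T[:3,:3].T+T[:3,3]
    a=np.radians(-8.7);Rz=np.array([[np.cos(a),np.sin(a)],[-np.sin(a),np.cos(a)]])
    q=(P[...,:2]-[.537,.212])@Rz.T
    m=(z>0)&(abs(q[...,1])<.03)&(abs(q[...,0])<.1)&(P[...,2]>.055)&(P[...,2]<.061)&(c['image'].max(-1)<80)
    print(n,'bar top extents',[np.percentile(q[m][:,i],[1,50,99]).round(4).tolist() for i in(0,1)],m.sum())
    cv2.imwrite('pics/q_%s.png'%n,c['image'][:,:,::-1])
E
```

```text
t: 23.72
position: [0.5435, 0.2597, -0.0237]
eef_rot: [-180.0, -0.0, -8.8]
wrist_force: [0.6, 0.3, -0.6]
opening: 0.0214
grip_force: 25.0
t: 24.98
position: [0.5429, 0.2594, 0.1159]
eef_rot: [-180.0, 0.0, -8.8]
wrist_force: [0.0, 0.3, 0.1]
opening: 0.041
grip_force: 0.0
t 24.975 pos [0.5429 0.2594 0.1159] rot [-179.98    0.     -8.77] F [0.   0.28 0.07] open 0.041 grip 0.0
turn [-0.0004  0.     -0.0013] shift present axes [ 1.  47.8  0.9] shift after turn [ 0.9 47.8  0.9]
wrist bar top extents [[-0.0274, 0.0101, 0.0709], [-0.0045, 0.0032, 0.0109]] 2029
scene bar top extents [[-0.0716, 0.0045, 0.075], [-0.0052, 0.0054, 0.0128]] 479
```

View pics/q_wrist.png

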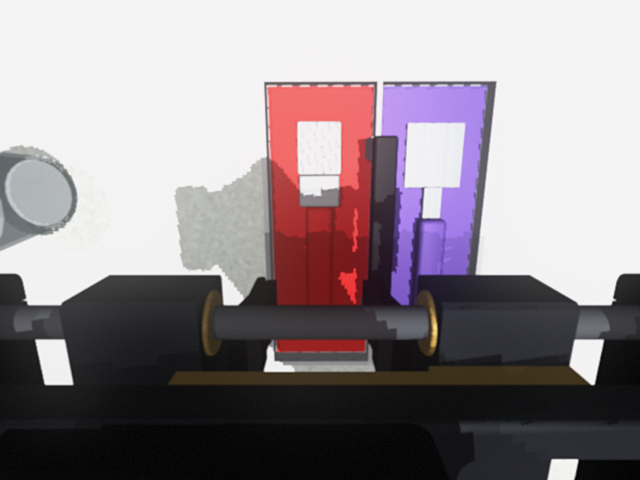

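Both tools lie flat and straight in their bays: brush around (320,190), scraper around (433,190). The bar centre is about (0.5375, 0.2155). I'll put the tips at about 38 mm on the bar and grip firmly.

```bash
python3 -m handwheel '[[0,0,0,1.3,22,0,0],[0,0,0,0,22.2,0,0],[0,0,0,0,0,0,0],[0,0,0,0,0,0,0],[0,0,0,0,0,40,0],[0,0,0,0,0,40,0],[0,0,0,0,0,20,0],[0,0,0,0,0,10,0],[0,0,0,0,0,6,0],[0,0,0,0,0,0,0]]'
python3 -m handwheel '[[0,0,0,0,0,0,-1],[0,0,0,0,0,0,-1],[0,0,0,0,0,0,-1],[0,0,0,0,0,0,-1],[0,0,0,0,0,0,-1],[0,0,0,0,0,0,-1],[0,0,0,0,0,0,-1],[0,0,0,0,0,0,-1]]' 50
```

```text
t: 26.32
position: [0.5382, 0.2159, 0.0004]
eef_rot: [-180.0, -0.1, -8.8]
wrist_force: [-0.6, -0.7, -0.1]
opening: 0.0435
grip_force: 0.0
t: 27.32
position: [0.5377, 0.2151, 0.0]
eef_rot: [180.0, 0.0, -8.8]
wrist_force: [-1.8, -3.0, 5.7]
opening: 0.016
grip_force: 50.0
```

The bar is held: opening 16 mm, 50 N. I'll lift slowly.

```bash
python3 -m handwheel '[[0,0,0,0,0,-2,-1],[0,0,0,0,0,-4,-1],[0,0,0,0,0,-6,-1],[0,0,0,0,0,-8,-1],[0,0,0,0,0,-8,-1],[0,0,0,0,0,-8,-1],[0,0,0,0,0,-8,-1],[0,0,0,0,0,-8,-1],[0,0,0,0,0,-8,-1],[0,0,0,0,0,-8,-1]]'
python3 -m handwheel '[[0,0,0,0,0,-8,-1],[0,0,0,0,0,-8,-1],[0,0,0,0,0,-8,-1],[0,0,0,0,0,-8,-1],[0,0,0,0,0,-8,-1],[0,0,0,0,0,-6,-1],[0,0,0,0,0,-4,-1],[0,0,0,0,0,-2,-1],[0,0,0,0,0,0,-1],[0,0,0,0,0,0,-1]]'
python3 -m handwheel '[[0,0,0,0,0,0,-1],[0,0,0,0,0,0,-1],[0,0,0,0,0,0,-1],[0,0,0,0,0,0,-1],[0,0,0,0,0,0,-1],[0,0,0,0,0,0,-1]]'
python3 - <<'E'
from h import *
from workcell import camera
a=camera('side')
K,T=a['mtx'],a['cam_to_world'];z=a['z_map'];m=mask(a['image'],'violet')
ys,xs=np.nonzero(m&(z>0));zz=z[ys,xs];P=np.c_[(xs-K[0,2])/K[0,0]*zz,(ys-K[1,2])/K[1,1]*zz,zz]@T[:3,:3].T+T[:3,3]
P=P[(abs(P[:,0]-.53)<.13)&(abs(P[:,1]-.18)<.1)&(P[:,2]<.135)];A=np.c_[P[:,:2],np.ones(len(P))]
print('floor z med',np.median(P[:,2]),'slopes deg',np.degrees(np.linalg.lstsq(A,P[:,2],rcond=None)[0][:2]).round(1),len(P))
s=camera('scene')['image'];cv2.imwrite('pics/end.png',np.hstack([cv2.resize(a['image'][80:305,180:480],(400,300)),cv2.resize(s[150:450,150:550],(400,300))])[:,:,::-1])
E
```

```text
t: 28.58
position: [0.5377, 0.2155, 0.0683]
eef_rot: [-180.0, -0.0, -8.8]
wrist_force: [-0.3, -0.0, -6.4]
opening: 0.0156
grip_force: 50.0
t: 29.82
position: [0.5374, 0.2155, 0.1195]
eef_rot: [180.0, 0.0, -8.8]
wrist_force: [-0.2, -0.0, -6.0]
opening: 0.0155
grip_force: 50.0
t: 30.58
position: [0.5377, 0.2156, 0.1198]
eef_rot: [-180.0, -0.0, -8.8]
wrist_force: [0.2, -0.5, -6.3]
opening: 0.0153
grip_force: 50.0
floor z med 0.12634952817531014 slopes deg [-0.5 -2.5] 406
```

View pics/end.png

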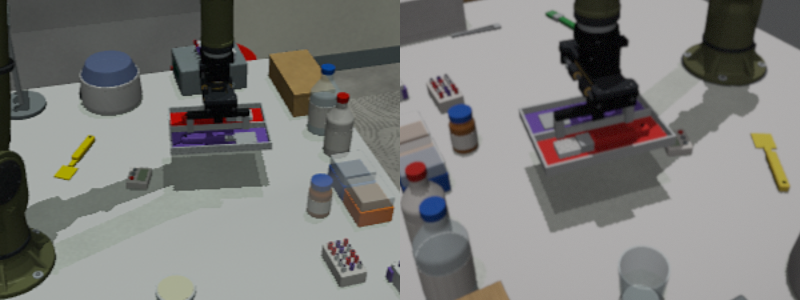

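The carrier hangs level about 12 cm up (side crop (220,130), scene crop (600,130)). Both tools are in their bays, and the wrist load of 6.3 N matches carrier plus tools. Handing in.

```bash
python3 -c "
from workcell import robot
print(robot.close_job())"
```

```text
the job is handed in; nothing more can be done
None
```

The job is handed in: the brush lies in the red bay and the scraper in the violet bay, both let go, and the carrier is held level and steady by its bar about 12 cm above the bench (no verdict was returned).

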